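# Free a sagging barrel bolt and hold the guard gate ajar

## Robot

A 6-joint arm with a two-finger parallel gripper is mounted at the origin on a cart in front of the work surface, level with it; the furniture and walls round the work are solid. World frame = base frame: x ahead of the robot, y to its left, z up, the work surface at z = 0. Lengths are in m, angles in degrees, forces in N, time in s.
With the tool pointing down it reaches from about 0.4 to 0.825 m from the base axis. Payload 7 kg.
Tool frame: the origin (TCP) lies midway between the tips of the shut fingers; the grasp point (between the pads) lies 19 mm behind it; z points along the fingers, y is the line along which they close (so a half turn about z gives the same grasp; the last joint's range is limited). The gripper opens to 88 mm and grips with 3 to 60 N. Pads are 19 mm wide; open, the fingers measure 130 mm over their backs; the gripper's body (78 mm by 193 mm) begins 47 mm behind the grasp point.
Start: joints at [90.189, 20.546, 0.682, 0, -70.136, -16.507], TCP at [0.19, 0.648, 0.227] pointing down, gripper open.
Joint ranges: [-176.03, 176.03], [-82.01, 121.73], [-58.28, 71.71], [-173.87, 95.51], [-174.79, -0.11], [-173.66, 173.66]. Speed limits (degrees/s): [136.94, 136.94, 172.46, 180, 180, 180].

## Interface

Orientations are given as [roll, pitch, yaw] about the fixed x, y, z axes, in that order (R = Rz(yaw) Ry(pitch) Rx(roll)).
In Python, from plant import ctrl gives the robot as it stands.
- The arm moves only by the tool step_arm, never from a script. Its argument "rows" is a list of rows, each a list of 3 entries, a list of its own where there are three numbers: the closure, from 0 (fully open) to 1 (shut), then the shift along the world's x, y, z in mm, then the turn, a rotation vector about the world's x, y, z in rad. A call has exactly 5 rows; each row is the pose to reach, as a shift and turn from the pose commanded when the call began; what a row does not reach only later rows make up. A row lasts 1/12 s, in which the tool goes at most 41.7 mm and 7.16 degrees, less where a joint would pass 70% of its speed; a pose out of reach is approached as far as the arm can. A call with a gripper value outside its range is refused whole. The fingers move at their own pace and stop on an object; the grip force is fixed at half the most. Time passes only in rows, so rows that repeat a pose let the fingers close, or fill a call up. It gives the time, the measured TCP pose, the force, the opening and the grip force at its end, in the units of the state.
- ctrl.get_obs(): the state, without advancing time (a new reading comes with each control period).
- ctrl.snapshot(name): name is "side" or "top" or "wrist"; returns the picture (400x640x3 uint8, red, green, blue); there is no depth.
- ctrl.camera_model(name): a dict with "intrinsics" (3x3 intrinsics, pixels), "R" (3x3) and "t" (3): a world point X has camera coordinates R X + t. Camera axes: x right, y down, z forward; pixel columns grow to the right and rows downward; lengths in m; the calibration is good to about 2 mm. A picture is of the moment at which its call begins: read the wrist's pose just before it. camera_model takes no time and is no camera call; for the wrist camera it gives the pose at the moment of the call.
- ctrl.close_job(): hands the job in; it is judged then, once.
The state is a dict: "clock": time; "joint_pos": joint angles; "qvel": joint speeds; "tau": joint torques, N m; "tool_pos": TCP position; "orientation": TCP orientation; "force": force on the tool from outside, world axes, zero at the start; "moment": the same for the moment, N m; "opening": finger opening in m; "gripper_force": force on a finger pad.
Only numpy, scipy, OpenCV 4.12 (cv2) and the standard library are available. Lean on these libraries where they do the work, as an engineer would, in place of code of your own. Each camera call takes 0.05 s, during which the arm holds its last target. There are 200 camera calls.

## Task

The gate of the small yellow guard cage round the motor is bolted shut, and its worn barrel bolt sags so that the turned-down nose at its end has dropped behind the bent-up lip of the keeper. Take the bolt by its red knob, lift it and draw it back over the lip without forcing it against the keeper, then pull the gate ajar towards you, about 20 to 25 degrees, against its closing spring. Finish while still holding the red knob, with the bolt drawn and the gate kept still at that angle, and leave the loose yellow meter, masking tape and red screwdriver where they lie.

Things in the scene. Friction and masses are not known exactly. Their poses are not given: they have to be found in the camera images.
- cage: yellow-framed wire-mesh guard cage fixed to the bench, open on top, 270 mm wide (y), 130 mm deep, 135 mm high, a small motor inside. Origin on the bench under the middle of its front (the gate's plane); its x axis points into the cage, away from the robot, its y axis along the front to the hinge side, z up. It is turned differently every time.
- gate (a joint): the gate in the cage's front, 176 mm wide, hinged at the cage's +y end (the left as seen by the robot), opening towards the robot (free edge moves to the cage's -x). Value in rad, 0 shut, 0.9 fully open; spring closer of 0.24 Nm when shut plus 0.6 Nm per rad: let go, it swings shut
- bolt_slide (a joint): how far the bolt is drawn back along the gate, towards the hinge side (the cage's +y when the gate is shut), in m: 0 shot, 0.042 fully drawn; about 1.2 N of friction. The nose is clear of the keeper from 0.023 on, if it has been lifted over the lip
- bolt_lift (a joint): how far the bolt is lifted in its worn staples, in m: 0 sagging (it falls back there by its weight), 0.016 at the upper stop. The nose passes over the keeper's lip when lifted 8.5 to 11.5 mm or more (the lip's height varies); 13 mm is always enough
- bolt: the barrel bolt with its knob: aluminium rod 10 mm thick, 169 mm long, along the gate's outer face with its axis 110 mm above the bench and 22 mm in front of the cage origin's plane; at its far end from the hinge a nose 8 x 10 mm is turned down to 18 mm below the axis. Origin on the rod's axis, in the cage's middle plane when shot; y along the rod to the hinge side. It takes about 3 N to lift
- knob (a point): centre of the red knob, an upright round grip 16 mm in diameter and 40 mm high, with a 20 mm flange on top, that stands on a 9 mm stem over the bolt's rod, 52 mm above the rod's axis (162 mm above the bench while sagging). The knob's lower end is at 140 mm, the gate and the cage reach to 135 mm, so it is free on all sides from above. When shot it lies at the cage's x = -22 mm, y = -32 mm
- gate_hinge (a point): point on the gate's upright hinge axis at the rod's height, at the cage's x = -11 mm, y = 106 mm
- gate_edge (a point): middle of the gate's free edge at the rod's height, when shut at the cage's x = 0, y = -85 mm
- nose (a point): middle of the underside of the bolt's nose, at y = -115 mm and z = -18 mm in the bolt's frame
- keeper: bent steel keeper on the front of the cage's post at the far end from the hinge: an upright channel 40 mm long (cage y) and 16 mm wide, with a windowed front wall that keeps the nose and so the gate from coming forward. Origin in the middle of the channel at the height of the sagging rod (varies by 1.5 mm up or down); axes as the cage's
- lip (a point): middle of the top edge of the keeper's bent-up lip, which stands across the channel's end on the gate side, 10.5 mm from the keeper's origin towards the hinge and 8 mm below it
- yellow_meter: orange-yellow hand meter, 111 x 64 mm, 28 mm high, loose on the bench: leave alone. Origin under its centre
- driver_red: red-handled screwdriver, 148 mm long, 19 mm thick, loose on the bench: leave alone. Origin under its middle
- masking_tape: roll of cream masking tape, 100 mm across, 25 mm high, loose on the bench: leave alone. Origin under its centre

How it is judged (in metres and radians):
On the way, in this order (a step that is already met when the one before it is completed fails the run):
1. the bolt is lifted by more than 7 mm while the gate is still shut (value of joint bolt_lift above 0.007 m and value of joint gate below 0.08 rad), for 0.1 s.
2. the bolt is drawn back more than 24 mm, past the keeper (value of joint bolt_slide above 0.024 m), for 0.1 s.
At the end, for the whole second after the job is handed in: The gate stands still (under 0.1 rad/s) at 0.26 to 0.52 rad (15 to 30 degrees), the bolt is drawn back by more than 20 mm, and the fingers still bear on the bolt's knob with more than 1.5 N (value of joint gate between 0.26 and 0.52 rad and velocity of joint gate between -0.1 and 0.1 rad/s and value of joint bolt_slide above 0.02 m and contact force between the fingers and bolt above 1.5 N); the arm keeps its last pose, push and grip.
It fails at once if the bolt is forced against the keeper with more than 30 N (contact force between bolt and keeper above 30 N).
It fails at once if the yellow meter, the masking tape or the screwdriver is moved by more than 40 mm (distance of any of yellow_meter, driver_red, masking_tape from where it was at the start of the episode above 0.04 m).
It also fails if it takes over 34 s, if anything falls off the work surface, if the arm or the gripper's body presses on something with over 40 N, if the wrist force passes 120 N, or if a joint passes its speed limit or range.

## Working session

There is one attempt and no reset: what is moved stays moved. The work goes in short steps, Python scripts to look and compute and a tool call to move; the robot and the scene stay as the last step left them, time stands still between calls to the robot, and variables do not carry over. Pictures are saved under pics/ and viewed, at most 10 in all, crops included, and the job is handed in when it is done.

Besides the shell and the picture viewer there is one more tool, called in YAML: its name, and indented under it one key for each argument. step_arm: Moves the arm, as the interface text tells. Its arguments: {"type":"object","properties":{"rows":{"type":"array"}},"required":["rows"]}

```bash
mkdir -p pics
python3 - <<'E'
from plant import ctrl
import cv2,numpy as np
o=ctrl.get_obs();print(o)
for n in("top","side"):
    im=ctrl.snapshot(n);cv2.imwrite(f"pics/{n}0.png",im[:,:,::-1])
    m=ctrl.camera_model(n);print(n,m)
    h=cv2.cvtColor(im,cv2.COLOR_RGB2HSV)
    k=(((h[...,0]<8)|(h[...,0]>172))&(h[...,1]>150)&(h[...,2]>70)).astype(np.uint8)
    c=cv2.connectedComponentsWithStats(k)
    print([(list(s),list(map(int,q))) for s,q in zip(c[2][1:],c[3][1:]) if s[4]>15])
E
```

```text
{'clock': 0.0, 'joint_pos': array([ 9.01893014e+01,  2.05910199e+01,  6.33563070e-01, -2.11414663e-02,
       -7.01371465e+01, -1.65073067e+01]), 'qvel': array([-0.08348146, -0.04019902,  0.05826009, -0.02897784, -0.09420442,
       -0.03716525]), 'tau': array([-2.37888671e-03, -5.82723463e+01,  2.93076038e+01,  6.99756458e+00,
        7.07656582e-03, -1.57113959e-04]), 'tool_pos': array([0.18953113, 0.64732017, 0.22562258]), 'orientation': array([ 1.79903648e+02, -7.82792223e-03, -1.63251984e+01]), 'force': array([ 1.03314205, -0.27036977, -0.95618167]), 'moment': array([-0.0106799 , -0.00189605, -0.01642565]), 'gripper_force': 0.0, 'opening': 0.08797739051565183}
top {'intrinsics': array([[491.28075686,   0.        , 323.84636   ],
       [  0.        , 491.28075686, 205.07893777],
       [  0.        ,   0.        ,   1.        ]]), 'R': array([[-6.39651034e-03, -9.99979054e-01,  9.87614105e-04],
       [-9.87089849e-01,  6.15599257e-03, -1.60049157e-01],
       [ 1.60039725e-01, -1.99861995e-03, -9.87108551e-01]]), 't': array([0.06794214, 0.46969587, 1.56365463])}
[([np.int32(326
[... 712 characters left out ...]
9],
       [  0.        ,   0.        ,   1.        ]]), 'R': array([[ 0.99978796, -0.01363881, -0.01542788],
       [-0.02050258, -0.58950998, -0.80750086],
       [ 0.00191846,  0.80764594, -0.58966461]]), 't': array([-0.44414155,  0.14851501,  1.08793023])}
[([np.int32(422), np.int32(200), np.int32(9), np.int32(27), np.int32(71)], [425, 213]), ([np.int32(350), np.int32(221), np.int32(7), np.int32(15), np.int32(90)], [352, 227]), ([np.int32(286), np.int32(324), np.int32(20), np.int32(19), np.int32(154)], [294, 333]), ([np.int32(457), np.int32(369), np.int32(15), np.int32(19), np.int32(130)], [462, 378]), ([np.int32(482), np.int32(376), np.int32(14), np.int32(6), np.int32(64)], [488, 378])]
```

View pics/top0.png

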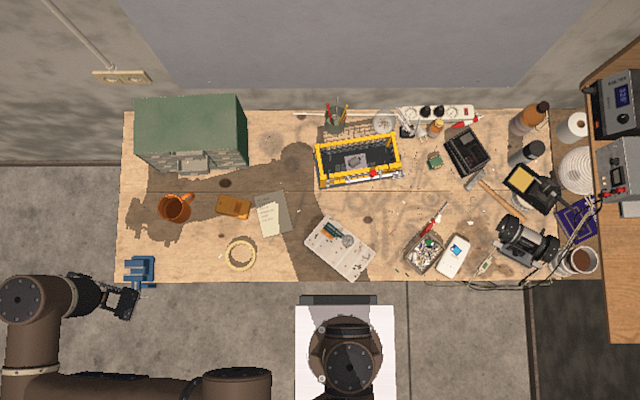

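View pics/side0.png

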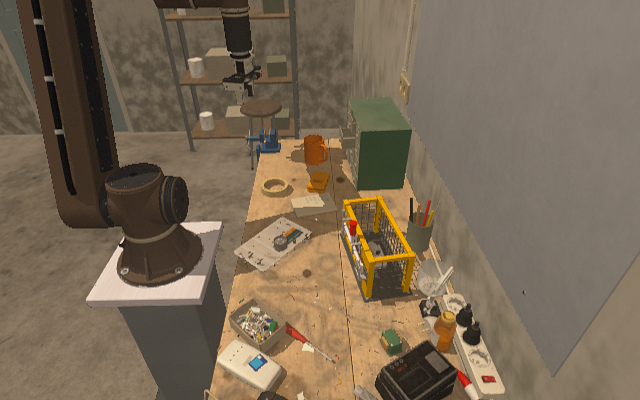

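```bash
cat > h.py <<'E'
from plant import ctrl
import cv2,numpy as np
def ray(n,p,m=None):
    m=m or ctrl.camera_model(n);R,t=m["R"],m["t"]
    d=R.T@np.linalg.solve(m["intrinsics"],[p[0],p[1],1.]);return -R.T@t,d/np.linalg.norm(d)
def onz(n,p,z,m=None):
    c,d=ray(n,p,m);return c+d*(z-c[2])/d[2]
def tri(rs):
    A=sum(np.eye(3)-np.outer(d,d) for c,d in rs);b=sum((np.eye(3)-np.outer(d,d))@c for c,d in rs)
    return np.linalg.solve(A,b)
E
python3 - <<'E'
from h import *
im=cv2.imread("pics/top0.png");h=cv2.cvtColor(im,cv2.COLOR_BGR2HSV)
y=((h[...,0]>18)&(h[...,0]<32)&(h[...,1]>170)&(h[...,2]>120)).astype(np.uint8)
k=np.zeros_like(y);k[125:200,305:412]=y[125:200,305:412]
cols=range(325,392)
P=np.array([onz("top",(c+.5,np.flatnonzero(k[:,c])[0]),.135)[:2] for c in cols if k[:,c].any()])
v=cv2.fitLine(P.astype(np.float32),cv2.DIST_HUBER,0,.001,.001).ravel();print("back",v,np.degrees(np.arctan2(-v[0],v[1])))
Q=np.argwhere(k)[:,::-1].astype(np.float32)
for p in cv2.boxPoints(cv2.minAreaRect(Q)):print(p,onz("top",p,.135).round(3))
print("knob tri",tri([ray("top",(372.5,172.5)),ray("side",(352.5,227.5))]),onz("top",(372.5,172.5),.18),onz("side",(352.5,227.5),.165))
E
python3 - <<'E'
import cv2
a=cv2.imread("pics/top0.png")[125:200,305:415];b=cv2.imread("pics/side0.png")[190:300,330:430]
cv2.imwrite("pics/c0.png",cv2.vconcat([cv2.resize(a,(600,300),interpolation=0),cv2.resize(b,(600,300),interpolation=0)]))
E
```

```text
back [ 0.16050747 -0.9870346   0.66596526 -0.04467275] -170.76364
[313.39786 143.73637] [0.649 0.097 0.135]
[394.9891  130.68178] [ 0.689 -0.159  0.135]
[401.8721  173.70049] [ 0.551 -0.177  0.135]
[320.28085 186.75508] [0.512 0.076 0.135]
knob tri [ 0.5478621  -0.08351189  0.15900715] [ 0.54513052 -0.08128387  0.18      ] [ 0.54477248 -0.0913199   0.165     ]
```

View pics/c0.png

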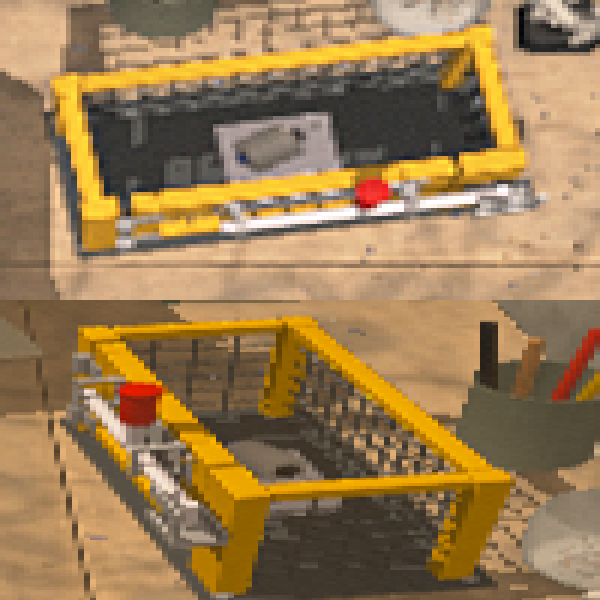

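step_arm:
  rows:
    - [0, [18, -36, 4], [0, 0, 0.02]]
    - [0, [35, -72, 8], [0, 0, 0.04]]
    - [0, [53, -108, 10], [0, 0, 0.06]]
    - [0, [70, -144, 10], [0, 0, 0.09]]
    - [0, [88, -180, 10], [0, 0, 0.11]]

```text
clock: 0.52
tool_pos: [0.278, 0.4659, 0.2363]
orientation: [180.0, 0.0, -9.9]
force: [1.0, 0.4, 0.7]
opening: 0.0876
gripper_force: 0.0
```

step_arm:
  rows:
    - [0, [18, -36, 0], [0, 0, 0.02]]
    - [0, [35, -72, 0], [0, 0, 0.04]]
    - [0, [53, -108, 0], [0, 0, 0.06]]
    - [0, [70, -144, 0], [0, 0, 0.09]]
    - [0, [88, -180, 0], [0, 0, 0.11]]

```text
clock: 0.93
tool_pos: [0.3658, 0.2857, 0.2365]
orientation: [-180.0, 0.0, -3.6]
force: [1.1, -0.1, -0.4]
opening: 0.0875
gripper_force: 0.0
```

step_arm:
  rows:
    - [0, [18, -36, 0], [0, 0, 0.02]]
    - [0, [35, -72, 0], [0, 0, 0.04]]
    - [0, [53, -108, 0], [0, 0, 0.06]]
    - [0, [70, -144, 0], [0, 0, 0.09]]
    - [0, [88, -180, 0], [0, 0, 0.11]]

```text
clock: 1.35
tool_pos: [0.4537, 0.1058, 0.2367]
orientation: [-180.0, -0.0, 2.7]
force: [1.1, 1.1, -0.4]
opening: 0.0873
gripper_force: 0.0
```

step_arm:
  rows:
    - [0, [18, -36, 0], [0, 0, 0.02]]
    - [0, [35, -72, 0], [0, 0, 0.04]]
    - [0, [53, -108, 0], [0, 0, 0.06]]
    - [0, [70, -144, 0], [0, 0, 0.09]]
    - [0, [88, -180, 0], [0, 0, 0.115]]

```text
clock: 1.77
tool_pos: [0.5419, -0.0743, 0.2364]
orientation: [-180.0, 0.0, 9.3]
force: [0.8, 0.7, 1.0]
opening: 0.0875
gripper_force: 0.0
```

Run:
```python
from h import *
o=ctrl.get_obs();print(o["clock"],o["tool_pos"],o["orientation"],o["joint_pos"],o["force"])
m=ctrl.camera_model("wrist");im=ctrl.snapshot("wrist");cv2.imwrite("pics/w1.png",im[:,:,::-1]);np.save("w1.npy",m,allow_pickle=True)
h=cv2.cvtColor(im,cv2.COLOR_RGB2HSV)
k=(((h[...,0]<8)|(h[...,0]>172))&(h[...,1]>150)&(h[...,2]>70)).astype(np.uint8)
c=cv2.connectedComponentsWithStats(k)
for s,q in zip(c[2][1:],c[3][1:]):
    if s[4]>60:print(s,q,onz("wrist",q+.5,.17,m))
print(-m["R"].T@m["t"],m["R"])
```

```text
1.7667 [ 0.5418665  -0.07429294  0.23641854] [-1.79989043e+02  9.76003682e-03  9.25978010e+00] [ 1.27135704e+01  8.12446706e+00 -1.47039098e+01 -1.25041331e-02
 -6.71807058e+01  8.65510591e+01] [0.76015936 0.6930935  1.00047048]
[628  36  12   8  61] [635.          40.06557377] [ 0.68527106 -0.25667293  0.17      ]
[321 192  27  33 657] [333.64383562 208.85540335] [ 0.54415449 -0.08608634  0.17      ]
[ 0.60644333 -0.06452845  0.39601924] [[ 1.60066221e-01 -9.87106183e-01  4.33900447e-04]
 [-9.56234609e-01 -1.54951075e-01  2.48204629e-01]
 [-2.44937090e-01 -4.01440876e-02 -9.68707528e-01]]
```

View pics/w1.png

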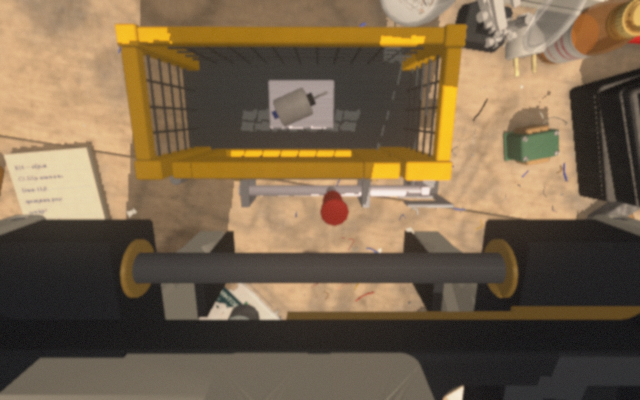

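Run:
```python
from h import *
m=np.load("w1.npy",allow_pickle=True).item()
print(m["intrinsics"][0,0],onz("wrist",(334.5,212),.182,m),onz("wrist",(334.5,212),.186,m),onz("top",(372.5,172.),.182))
rs=[ray("wrist",(334.5,212),m),ray("top",(372.5,172.5))];print(tri(rs))
for p in[(117,30),(465,30),(135,170),(453,170)]:print(p,onz("wrist",p,.135,m))
```

```text
324.9496895172464 [ 0.54564061 -0.08550737  0.182     ] [ 0.54677701 -0.08511528  0.186     ] [ 0.54620348 -0.08111021  0.182     ]
[ 0.54515824 -0.08349503  0.17999277]
(117, 30) [0.64346538 0.09069703 0.135     ]
(465, 30) [ 0.68421953 -0.16046591  0.135     ]
(135, 170) [0.54137061 0.075478   0.135     ]
(453, 170) [ 0.58258404 -0.17879142  0.135     ]
```

step_arm:
  rows:
    - [0, [4, -11, 0], [0, 0, 0]]
    - [0, [4, -11, -20], [0, 0, 0]]
    - [0, [4, -11, -40], [0, 0, 0]]
    - [0, [4, -11, -40], [0, 0, 0]]
    - [0, [4, -11, -40], [0, 0, 0]]

```text
clock: 2.23
tool_pos: [0.5448, -0.083, 0.196]
orientation: [180.0, 0.1, 9.2]
force: [0.4, 0.1, 1.0]
opening: 0.0877
gripper_force: 0.0
```

Run:
```python
from h import *
o=ctrl.get_obs();print(o["clock"],o["tool_pos"],o["orientation"])
m=ctrl.camera_model("wrist");im=ctrl.snapshot("wrist");cv2.imwrite("pics/w2.png",im[:,:,::-1])
h=cv2.cvtColor(im,cv2.COLOR_RGB2HSV)
k=(((h[...,0]<8)|(h[...,0]>172))&(h[...,1]>150)&(h[...,2]>70)).astype(np.uint8)
c=cv2.connectedComponentsWithStats(k)
for s,q in zip(c[2][1:],c[3][1:]):
    if s[4]>200:
        w=s[2];p=(s[0]+w/2,s[1]+s[3]-w/2);print(s,p,onz("wrist",p,.182,m))
```

```text
2.2333 [ 0.54484673 -0.08296779  0.19601722] [1.79992460e+02 1.40915439e-01 9.21021652e+00]
[ 306  207   32   43 1018] (np.float64(322.0), np.float64(234.0)) [ 0.54613097 -0.08548491  0.182     ]
```

View pics/w2.png

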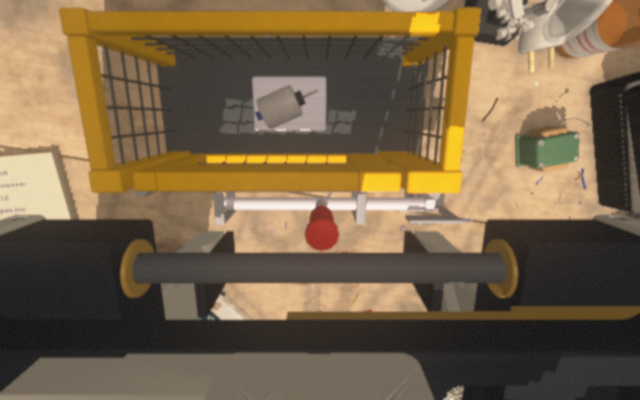

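step_arm:
  rows:
    - [0, [1, -3, -10], [0, 0, 0]]
    - [0, [1, -3, -25], [0, 0, 0]]
    - [0, [1, -3, -40], [0, 0, 0]]
    - [0, [1, -3, -51], [0, 0, 0]]
    - [0.5, [1, -3, -51], [0, 0, 0]]

```text
clock: 2.7
tool_pos: [0.5456, -0.086, 0.1438]
orientation: [-180.0, 0.2, 9.2]
force: [0.2, -1.6, 1.0]
opening: 0.0846
gripper_force: 0.0
```

step_arm:
  rows:
    - [0.6, [0, 0, 0], [0, 0, 0]]
    - [0.65, [0, 0, 0], [0, 0, 0]]
    - [0.68, [0, 0, 0], [0, 0, 0]]
    - [0.72, [0, 0, 0], [0, 0, 0]]
    - [0.72, [0, 0, 0], [0, 0, 0]]

```text
clock: 3.12
tool_pos: [0.547, -0.0862, 0.1462]
orientation: [180.0, -0.1, 9.2]
force: [-0.6, 0.9, 0.0]
opening: 0.0533
gripper_force: 0.0
```

step_arm:
  rows:
    - [0.75, [0, 0, 0], [0, 0, 0]]
    - [0.77, [0, 0, 0], [0, 0, 0]]
    - [0.77, [0, 0, 0], [0, 0, 0]]
    - [0.77, [0, 0, 0], [0, 0, 0]]
    - [0.77, [0, 0, 0], [0, 0, 0]]

```text
clock: 3.53
tool_pos: [0.5467, -0.0862, 0.1456]
orientation: [180.0, 0.0, 9.2]
force: [-0.6, 0.2, -0.6]
opening: 0.0223
gripper_force: 0.0
```

Run:
```python
from h import *
o=ctrl.get_obs();print(o["clock"],o["tool_pos"],o["opening"],o["force"])
a=ctrl.snapshot("side")[185:285,320:420,::-1];b=ctrl.snapshot("top")[125:200,305:415,::-1]
cv2.imwrite("pics/s3.png",cv2.vconcat([cv2.resize(b,(600,300),interpolation=0),cv2.resize(a,(600,300),interpolation=0)]))
```

```text
3.5333 [ 0.54665947 -0.0862325   0.14555277] 0.02234991690137776 [-0.58001826  0.16723922 -0.56283938]
```

View pics/s3.png

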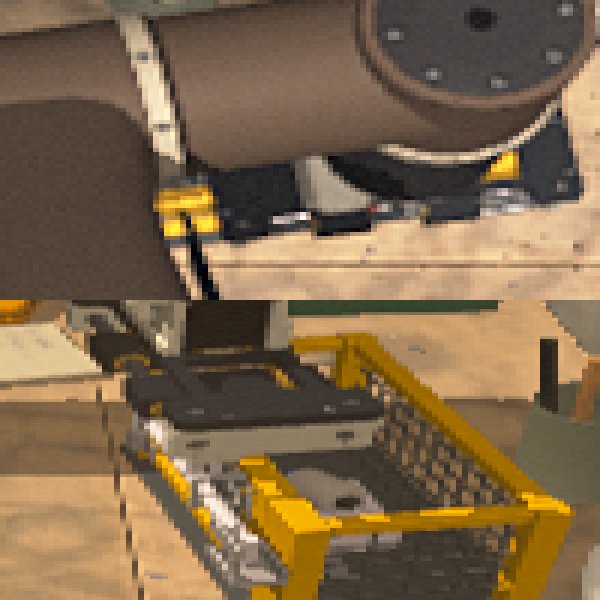

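step_arm:
  rows:
    - [0.8, [0, 0, 0], [0, 0, 0]]
    - [0.81, [0, 0, 0], [0, 0, 0]]
    - [0.82, [0, 0, 0], [0, 0, 0]]
    - [0.83, [0, 0, 0], [0, 0, 0]]
    - [0.84, [0, 0, 0], [0, 0, 0]]

```text
clock: 4.05
tool_pos: [0.5466, -0.0861, 0.1455]
orientation: [-180.0, 0.0, 9.2]
force: [-1.0, 0.8, 0.0]
opening: 0.0154
gripper_force: 30.0
```

step_arm:
  rows:
    - [0.9, [0, 0, 0], [0, 0, 0]]
    - [1, [0, 0, 0], [0, 0, 0]]
    - [1, [0, 0, 0], [0, 0, 0]]
    - [1, [0, 0, 0], [0, 0, 0]]
    - [1, [0, 0, 0], [0, 0, 0]]

```text
clock: 4.47
tool_pos: [0.5467, -0.0862, 0.1456]
orientation: [180.0, 0.0, 9.2]
force: [-0.3, 1.0, -0.5]
opening: 0.015
gripper_force: 30.0
```

step_arm:
  rows:
    - [1, [0, 0, 3], [0, 0, 0]]
    - [1, [0, 0, 6], [0, 0, 0]]
    - [1, [0, 0, 9], [0, 0, 0]]
    - [1, [0, 0, 12], [0, 0, 0]]
    - [1, [0, 0, 14], [0, 0, 0]]

```text
clock: 4.88
tool_pos: [0.5466, -0.0862, 0.1599]
orientation: [-180.0, -0.0, 9.2]
force: [0.1, 0.7, -3.0]
opening: 0.0153
gripper_force: 30.0
```

step_arm:
  rows:
    - [1, [0, 0, 0], [0, 0, 0]]
    - [1, [0, 0, 0], [0, 0, 0]]
    - [1, [0, 0, 0], [0, 0, 0]]
    - [1, [0, 0, 0], [0, 0, 0]]
    - [1, [0, 0, 0], [0, 0, 0]]

```text
clock: 5.3
tool_pos: [0.5466, -0.0863, 0.1594]
orientation: [180.0, 0.0, 9.2]
force: [-0.6, 0.3, -2.8]
opening: 0.0152
gripper_force: 30.0
```

step_arm:
  rows:
    - [1, [-0.3, 2, 0], [0, 0, 0]]
    - [1, [-0.6, 4, 0], [0, 0, 0]]
    - [1, [-1, 6, 0], [0, 0, 0]]
    - [1, [-1.3, 8, 0], [0, 0, 0]]
    - [1, [-1.6, 10, 0], [0, 0, 0]]

```text
clock: 5.72
tool_pos: [0.545, -0.0761, 0.1596]
orientation: [180.0, 0.0, 9.2]
force: [0.4, -0.9, -3.1]
opening: 0.0149
gripper_force: 30.0
```

step_arm:
  rows:
    - [1, [-0.4, 2.6, 0], [0, 0, 0]]
    - [1, [-0.8, 5.2, 0], [0, 0, 0]]
    - [1, [-1.3, 7.8, 0], [0, 0, 0]]
    - [1, [-1.7, 10.4, 0], [0, 0, 0]]
    - [1, [-2.1, 13, 0], [0, 0, 0]]

```text
clock: 6.13
tool_pos: [0.5429, -0.0629, 0.1596]
orientation: [180.0, 0.0, 9.2]
force: [0.8, -2.5, -2.9]
opening: 0.0152
gripper_force: 30.0
```

step_arm:
  rows:
    - [1, [-0.4, 2.6, 0], [0, 0, 0]]
    - [1, [-0.8, 5.2, 0], [0, 0, 0]]
    - [1, [-1.3, 7.8, 0], [0, 0, 0]]
    - [1, [-1.7, 10.4, 0], [0, 0, 0]]
    - [1, [-2.1, 13, 0], [0, 0, 0]]

```text
clock: 6.55
tool_pos: [0.5408, -0.05, 0.1595]
orientation: [180.0, 0.0, 9.2]
force: [-0.1, -0.6, -2.7]
opening: 0.0154
gripper_force: 30.0
```

```bash
python3 -c "
import numpy as np
from scipy.spatial.transform import Rotation as R
r=R.from_euler('z',9.2,degrees=True).apply([-11,-101.3,0])
f=lambda t:R.from_euler('z',-t).apply(r)
T=np.arange(0,.4,.02)
for i in (0,5,10,15):
  for j in range(1,6):print(i,j,(f(.02*(i+j))-f(.02*i)).round(1)[:2])"
```

```text
0 1 [-2.  -0.1]
0 2 [-4.1 -0.1]
0 3 [-6.1 -0.1]
0 4 [-8.1 -0.1]
0 5 [-10.2  -0. ]
5 1 [-2.   0.1]
5 2 [-4.1  0.3]
5 3 [-6.1  0.5]
5 4 [-8.1  0.7]
5 5 [-10.1   1. ]
10 1 [-2.   0.3]
10 2 [-4.   0.7]
10 3 [-6.   1.1]
10 4 [-8.   1.5]
10 5 [-10.   2.]
15 1 [-2.   0.5]
15 2 [-3.9  1.1]
15 3 [-5.9  1.7]
15 4 [-7.8  2.3]
15 5 [-9.7  3. ]
```

step_arm:
  rows:
    - [1, [-2, -0.1, 0], [0, 0, -0.02]]
    - [1, [-4.1, -0.1, 0], [0, 0, -0.04]]
    - [1, [-6.1, -0.1, 0], [0, 0, -0.06]]
    - [1, [-8.1, -0.1, 0], [0, 0, -0.08]]
    - [1, [-10.2, 0, 0], [0, 0, -0.1]]

```text
clock: 6.97
tool_pos: [0.5309, -0.05, 0.1598]
orientation: [-180.0, -0.1, 3.3]
force: [3.1, 1.0, -3.0]
opening: 0.0153
gripper_force: 30.0
```

step_arm:
  rows:
    - [1, [-2, 0.1, 0], [0, 0, -0.02]]
    - [1, [-4.1, 0.3, 0], [0, 0, -0.04]]
    - [1, [-6.1, 0.5, 0], [0, 0, -0.06]]
    - [1, [-8.1, 0.7, 0], [0, 0, -0.08]]
    - [1, [-10.1, 1, 0], [0, 0, -0.1]]

```text
clock: 7.38
tool_pos: [0.5206, -0.0492, 0.1597]
orientation: [-180.0, -0.0, -2.4]
force: [3.5, 0.5, -2.5]
opening: 0.0157
gripper_force: 30.0
```

step_arm:
  rows:
    - [1, [-2, 0.3, 0], [0, 0, -0.02]]
    - [1, [-4, 0.7, 0], [0, 0, -0.04]]
    - [1, [-6, 1.1, 0], [0, 0, -0.06]]
    - [1, [-8, 1.5, 0], [0, 0, -0.08]]
    - [1, [-10, 2, 0], [0, 0, -0.1]]

```text
clock: 7.8
tool_pos: [0.5105, -0.0472, 0.1597]
orientation: [180.0, -0.0, -8.1]
force: [4.8, 0.2, -3.3]
opening: 0.0151
gripper_force: 30.0
```

step_arm:
  rows:
    - [1, [-2, 0.5, 0], [0, 0, -0.02]]
    - [1, [-3.9, 1.1, 0], [0, 0, -0.04]]
    - [1, [-5.9, 1.7, 0], [0, 0, -0.06]]
    - [1, [-7.8, 2.3, 0], [0, 0, -0.08]]
    - [1, [-9.7, 3, 0], [0, 0, -0.1]]

```text
clock: 8.22
tool_pos: [0.5007, -0.0442, 0.1596]
orientation: [180.0, -0.0, -13.9]
force: [5.1, -0.6, -2.6]
opening: 0.0153
gripper_force: 30.0
```

step_arm:
  rows:
    - [1, [0, 0, 0], [0, 0, 0]]
    - [1, [0, 0, 0], [0, 0, 0]]
    - [1, [0, 0, 0], [0, 0, 0]]
    - [1, [0, 0, 0], [0, 0, 0]]
    - [1, [0, 0, 0], [0, 0, 0]]

```text
clock: 8.63
tool_pos: [0.5009, -0.0443, 0.1595]
orientation: [180.0, 0.0, -13.7]
force: [4.3, -0.6, -2.5]
opening: 0.0152
gripper_force: 30.0
```

Run:
```python
from h import *
o=ctrl.get_obs();print(o["clock"],o["tool_pos"],o["opening"],o["force"])
a=ctrl.snapshot("side")[185:285,320:420,::-1];b=ctrl.snapshot("top")[125:210,305:415,::-1]
c=ctrl.snapshot("wrist")[:,:,::-1]
cv2.imwrite("pics/s4.png",cv2.vconcat([cv2.hconcat([cv2.resize(b,(330,255),interpolation=0),cv2.resize(a,(310,255),interpolation=0)]),c[:340]]))
```

```text
8.6333 [ 0.50085313 -0.04430082  0.15950461] 0.015194313042056757 [ 4.25689792 -0.6320149  -2.48918057]
```

View pics/s4.png

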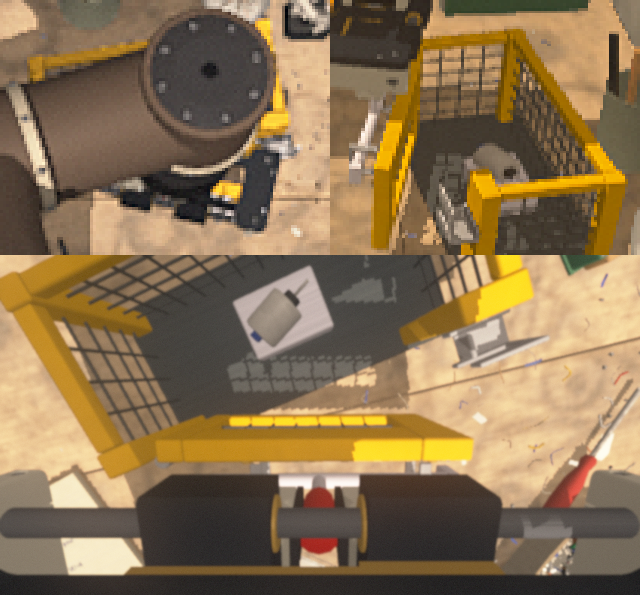

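The wrist view shows the knob (about 320,520 in the composite) between the pads. The gate bar is parallel to the gripper, about 23° from the cage front, and the nose is clear of the keeper (about 490,345).

```bash
python3 -c "
from plant import ctrl
print(ctrl.close_job())"
```

```text
the job is handed in; nothing more can be done
None
```

I lifted the bolt about 14 mm, drew it back about 37 mm and pulled the gate open to about 23°. I then handed the job in at 8.6 s with the knob still gripped at 30 N; the hand-in returned no verdict.

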